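Set and lock the hold-down spindle on a lid for soldering

ROBOT

A 7-joint arm with a two-finger parallel gripper is mounted at the origin on the work surface. World frame = base frame: x ahead of the robot, y to its left, z up, the work surface at z = 0. Lengths are in mm, angles in degrees, forces in N, time in s.
With the tool pointing down it reaches from about 425 to 1025 mm from the base axis. Payload 3.6 kg.
Tool frame: the origin (TCP) lies between the finger pads; the fingertips stand r.tip_extent ahead of it and the grasp point (between the pads) lies 3 mm ahead of it (r.tip_extent is the distance from the TCP to the fingertips, in mm); z points along the fingers, y is the direction in which the jaws open and shut (so a half turn about z gives the same grasp; the last joint's range is limited). The gripper opens to 85 mm and grips with 20 to 120 N. Pads are 22 mm wide; open, the fingers measure 114 mm over their backs; the gripper's body (76 mm by 85 mm) begins 54 mm behind the grasp point. The pads swing forward as they close: fully open they stand 13 mm farther back than shut.
Start: joints at [58.757, 33.873, 2.773, 92.16, -1.908, 54.013, -1.931], TCP at [316.527, -652.258, 253.302] pointing down, gripper open.
Joint ranges: [-153.93, 153.93], [-27.13, 128.08], [-72.61, 78.16], [10.71, 143.7], [-87.88, 267.88], [4.46, 118.87], [-176.78, 176.78]. Speed limits (degrees/s): [147.25, 147.25, 180, 180, 180, 180, 180].

INTERFACE

Orientations are given as [roll, pitch, yaw] about the fixed x, y, z axes, in that order (R = Rz(yaw) Ry(pitch) Rx(roll)).
In Python, from workcell import r gives the robot as it stands.
- The arm moves only by the tool arm_command, never from a script. Its argument "motion" is text: rows parted by semicolons, each of 7 numbers parted by spaces: the gripper command: -1 is shut, 1 is fully open, values between are in proportion, then the shift along the world's x, y, z in m, then the turn, a rotation vector about the world's x, y, z in rad. In form: grip tx ty tz ax ay az; .... A call has 1 to 8 rows; each row shifts and turns the commanded pose from where the row before left it; what a row does not reach is not made up. A row lasts 1/12 s, in which the tool goes at most 41.7 mm and 7.16 degrees, less where a joint would pass 70% of its speed; a pose out of reach is approached as far as the arm can. A call with a gripper value outside its range is refused whole. The fingers move at their own pace and stop on an object; "grip_force" is the grip in N (left out, the last holds). Time passes only in rows, so rows that do not move let the fingers close. It gives the time, the measured TCP pose, the force and the opening at its end, in the units of the state.
- r.state(): the state, without advancing time (a new reading comes with each control period).
- r.grab_frame(name): name is "scene" or "top" or "wrist"; returns a dict with "img" (384x512x3 uint8, blue, green, red), "mtx" (3x3 intrinsics, pixels), "world_to_cam" (4x4, takes a point from world to camera coordinates). Camera axes: x right, y down, z forward; pixel columns grow to the right and rows downward; lengths in mm; the calibration is good to about 2 mm. A picture is of the moment at which its call begins. There is no depth.
- r.job_done(): hands the job in, once; it reports no verdict.
The state is a dict: "time_s": time; "qpos": joint angles; "qd": joint speeds; "joint_efforts": joint torques, N m; "tcp_pos": TCP position; "tcp_rot": TCP orientation; "force": force on the tool from outside, world axes, zero at the start; "ft_torque": the same for the moment, N m; "finger_gap": finger opening in mm.
Only numpy, scipy, OpenCV 4.12 (cv2) and the standard library are available. Lean on these libraries where they do the work, as an engineer would, in place of code of your own. Each camera call takes 0.05 s, during which the arm holds its last target. There are 200 camera calls.

TASK

The hand-raised silver lid sits on its back plate, ready to be soldered, under the hold-down stand. Twist the stand's telescoping spindle anticlockwise by its knob to free it, slide it down until its ball tip bears on top of the lid with a light press of about 5 newtons (never more than 20), and twist it clockwise fully home again so that it stays locked and keeps pressing when you let go. Do not shift the lid or the plate and leave everything else on the bench alone.

Things in the scene. Friction and masses are not known exactly. Their poses are not given: they have to be found in the camera images.
- stand: soldering hold-down stand, fixed to the bench; origin on the bench under its spindle's axis, z up. Steel base plate 160 mm (x), y from -100 to +120 mm, 8 mm thick; on it a white board 110 x 110 x 12 mm and a black charcoal block 90 x 72 mm, top 50 mm above the bench. At y = +95 mm a column 16 mm thick, 200 mm high, with a cross arm (top at 177 mm) to the sleeve on the axis
- sleeve_top (a point): middle of the upper side of the stand's sleeve, on the spindle's axis, 190 mm above the bench: a round flange 46 mm across and 4 mm thick with a red and a green mark; below it the sleeve is 24 mm thick down to 132 mm above the bench
- spindle: telescoping spindle: steel rod 10 mm thick, sliding straight up and down and twisting in the sleeve; 8 mm ball tip below, knurled knob on top. Origin = point tip. 170 g. Locked, it stands firm up to about 20 N. Free, it slides against a steady drag of about 2.5 N, more than its weight, so it stays where left. Spindle and lid do not give: a mm too far makes many newtons. Locked while pressing, it keeps its press when let go
- knob (a point): middle of the round knurled aluminium knob, 32 mm across and 28 mm high (14 mm above and below this point), on the spindle's axis, 161 mm above the tip. A red stripe on its top points to the red mark when locked, to the green mark when free
- tip (a point): lowest point of the spindle's ball tip (ball 8 mm across), on the spindle's axis
- spindle_slide (a joint): how far the spindle is slid down, in m: 0 is fully raised (tip 122 mm above the bench), 0.065 is the end of its travel
- spindle_twist (a joint): twist of the spindle in rad, positive anticlockwise seen from above: 0 is locked (end stop), 1.4 is wide open (end stop). The lock bites below about 0.8: there the knob turns stiffly, with up to 0.25 N m either way; above 0.9 it turns with next to no effort
- lid: hand-raised silver lid, 50 mm across, lying loose on the back plate under the spindle, its middle up to 5 mm off the spindle's axis; origin under its centre. A straight rim 4 mm high and a shallow dome (45 mm radius) rising in its middle; raised by hand, each lid differs: the top of the dome is anywhere from 10 to 18 mm above its underside. About 70 g
- plate: round brass back plate, 58 mm across, 2 mm thick, lying loose on the charcoal block under the lid; origin under its centre
- solder_dish: small white ceramic dish of solder chips, 36 mm across and 8 mm high, standing on the steel base beside the charcoal block; origin under its centre
- strip_bowl: terracotta bowl of metal strips, 90 mm across, 40 mm high; origin under its centre
- flux_jar: amber glass jar with a white cap, 52 mm across, 55 mm high; origin under its centre
- hammer: hammer with wooden handle, 260 mm long along its x, head to +x, about 26 mm high; origin under its middle
- tweezers: steel tweezers lying flat, 150 mm along their x, 8 mm high; origin under their middle
- lighter: blue pocket lighter, 77 mm along its x, 22 mm wide, 14 mm high; origin under the blue body
- file: flat file with wooden handle, 260 mm along its x, 24 mm high; origin under its middle
- sorting_tray: round shallow clear plastic tray, 160 mm across, 28 mm high; origin under its centre

How it is judged (in metres and radians):
On the way, in this order (a step that is already met when the one before it is completed fails the run):
1. the spindle is twisted free (twist above 1.0 rad) (value of joint spindle_twist above 1 rad), for 0.1 s.
2. while still free, the spindle is slid down until its tip bears on the lid with at least 1.5 N (value of joint spindle_twist above 0.9 rad and contact force between spindle and lid above 1.5 N), for 0.2 s.
At the end, for the whole second after the job is handed in: the spindle is twisted back home (less than 0.15 rad from its locked stop) and at rest, let go, its tip pressing on the lid with 2.5 to 8 N, the lid and the plate each within 3 mm of where they were (value of joint spindle_twist below 0.15 rad and contact force between spindle and lid between 2.5 and 8 N and distance of each of lid, plate from where it was at the start of the episode below 0.003 m and linear speed of spindle below 0.005 m/s); the robot touches nothing.
It fails at once if the tip presses on the lid with more than 20 N (contact force between spindle and lid above 20 N).
It fails at once if another thing on the bench or the stand is moved by more than 20 mm (distance of any of solder_dish, strip_bowl, flux_jar, hammer, tweezers, lighter, file, sorting_tray from where it was at the start of the episode above 0.02 m).
It also fails if it takes over 72 s, if anything falls off the work surface, if the arm or the gripper's body presses on something with over 40 N, if the wrist force passes 120 N, or if a joint passes its speed limit or range.

## Working session

There is one attempt and no reset: what is moved stays moved. The work goes in short steps, Python scripts to look and compute and a tool call to move; the robot and the scene stay as the last step left them, time stands still between calls to the robot, and variables do not carry over. Pictures are saved under pics/ and viewed, about 8 in all and at most 12, crops included, and the job is handed in when it is done.

Besides the shell and the picture viewer there is one more tool, called after "Call:" as name(argument=value, ...) on one line, values as JSON. arm_command: Moves the arm, as the interface text tells. Its arguments: {"type":"object","properties":{"motion":{"type":"string"},"grip_force":{"type":"number"}},"required":["motion"]}

```bash
mkdir -p pics; ls
python3 - <<'E'
from workcell import r
import cv2,numpy as np
for n in("scene","top"):
    f=r.grab_frame(n);cv2.imwrite(f"pics/{n}0.png",f["img"]);np.savez(f"{n}0.npz",**f)
    print(n,f["mtx"].tolist(),np.round(f["world_to_cam"],3).tolist())
print(r.state(),r.tip_extent)
a=cv2.imread("pics/scene0.png");b=cv2.imread("pics/top0.png")
cv2.imwrite("pics/both.png",np.vstack([a,b]) if 0 else cv2.resize(np.hstack([a,b]),(800,300)))
E
```

```text
pics
scene [[391.69695219427155, 0.0, 251.41964859731817], [0.0, 391.69695219427155, 190.895916233116], [0.0, 0.0, 1.0]] [[-0.307, 0.952, -0.002, 212.112], [0.761, 0.244, -0.601, -349.82], [-0.572, -0.186, -0.799, 1590.77], [0.0, 0.0, 0.0, 1.0]]
top [[499.68192078704016, 0.0, 267.2465960814389], [0.0, 499.68192078704016, 180.07734160115047], [0.0, 0.0, 1.0]] [[0.016, -1.0, 0.003, -36.191], [-0.997, -0.016, -0.081, 590.595], [0.081, -0.002, -0.997, 1700.46], [0.0, 0.0, 0.0, 1.0]]
{'time_s': 0.1, 'qpos': array([58.75943643, 33.9219469 ,  2.76824173, 92.22956103, -1.90750772,
       54.01332974, -1.9318558 ]), 'qd': array([-0.01119275, -0.16207572, -0.00769116, -0.2776417 ,  0.04688365,
        0.0490042 ,  0.01588761]), 'joint_efforts': array([ 4.66734185e-03, -5.49993002e+01,  1.55280445e+00, -1.98823839e+01,
        9.60292557e-03,  3.77937569e-03, -4.08161100e-06]), 'tcp_pos': array([ 316.184199  , -651.6283974 ,  252.23361738]), 'tcp_rot': array([-1.79881505e+02,  7.39558918e-03,  2.58867588e+01]), 'force': array([-0.0137434 ,  0.04683954, -0.59850137]), 'ft_torque': array([-0.00126411,  0.00032459,  0.00776595]), 'finger_gap': 85.28388371990688} 22.0
```

View pics/scene0.png

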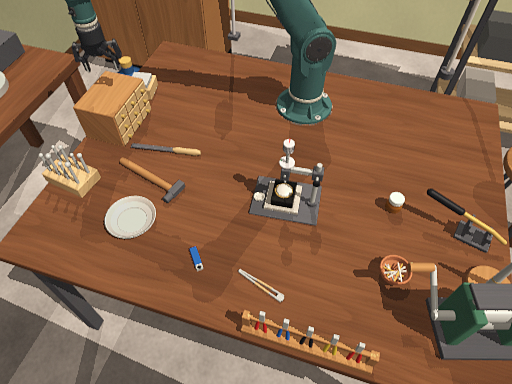

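View pics/top0.png

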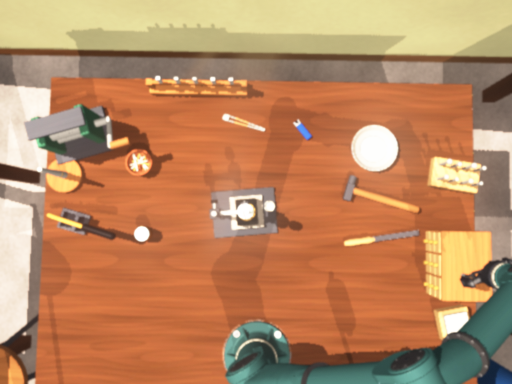

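The scene view shows the stand at about (287,190), its knob near (288,146). In the top view the stand is at about (245,211), with the column on its left (+y) side.

Run:
```python
import cv2,numpy as np
a=cv2.imread("pics/scene0.png")[130:230,240:340];b=cv2.imread("pics/top0.png")[175:245,205:285]
a=cv2.resize(a,(400,400),interpolation=3)
b=cv2.resize(b,(400,350),interpolation=3);b=cv2.copyMakeBorder(b,0,50,0,0,0)
cv2.imwrite("pics/c.png",np.hstack([a,b]))
```

```text
(no output)
```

View pics/c.png

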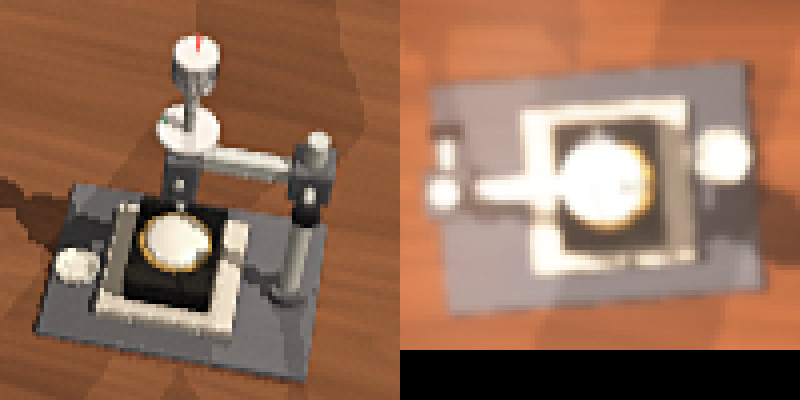

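```bash
cat > h.py <<'E'
import numpy as np
def ray(f,u,v):
    W=f["world_to_cam"];R=W[:3,:3];c=-R.T@W[:3,3]
    return c,R.T@np.linalg.solve(f["mtx"],[u,v,1.])
def atz(f,u,v,z):
    c,d=ray(f,u,v);return c+d*(z-c[2])/d[2]
def proj(f,p):
    W=f["world_to_cam"];q=f["mtx"]@(W[:3,:3]@np.asarray(p,float)+W[:3,3]);return q[:2]/q[2]
E
python3 - <<'E'
from h import *
s=dict(np.load("scene0.npz"));t=dict(np.load("top0.npz"))
P=[atz(t,*p,8) for p in[(211,192),(274.6,187.4),(277.4,232.6),(214.6,237.4)]]
P=np.array(P);print(P.round(1));
m=P.mean(0);d=(P[0]-P[1]+P[3]-P[2])[:2];d/=np.linalg.norm(d);print("yaxis",d,"yaw",np.degrees(np.arctan2(-d[0],d[1])),"axis",m[:2]-10*d)
F=atz(s,287,162.5,190);print("flange",F)
Q=[atz(s,*p,8) for p in[(258.7,176.5),(321.5,186.5),(316,224.5),(249.5,213)]];Q=np.array(Q);print(Q.round(1),Q.mean(0)[:2]-10*d)
for z in(260,270,280,290,297,305):print(z,proj(s,[*F[:2],z]),proj(t,[*F[:2],z]))
E
```

```text
[[547.7 168.1   8. ]
 [567.3 -52.7   8. ]
 [411.  -64.7   8. ]
 [391.1 151.7   8. ]]
yaxis [-0.09002884  0.99593916] yaw 5.165266048563018 axis [480.14311281  40.66113013]
flange [485.73692798  44.33533366 190.        ]
[[420.1 -60.9   8. ]
 [396.8 154.9   8. ]
 [551.3 169.4   8. ]
 [574.  -44.2   8. ]] [486.41297434  44.83619018]
260 [288.75414392 146.0279826 ] [242.94497724 208.67256501]
270 [289.01944527 143.53671129] [242.78997022 208.59100929]
280 [289.28866859 141.00861131] [242.63284781 208.50834057]
290 [289.5619015  138.44285993] [242.47356643 208.42453592]
297 [289.75559845 136.6239786 ] [242.36076092 208.36518419]
305 [289.97946699 134.52177574] [242.2304979  208.29664733]
```

Call:
arm_command(motion="1 0.008 0.034 0.008 0 0 0.026;1 0.008 0.034 0.008 0 0 0.026;1 0.008 0.034 0.008 0 0 0.026;1 0.008 0.034 0.008 0 0 0.026;1 0.008 0.034 0.008 0 0 0.026;1 0.008 0.034 0.008 0 0 0.026;1 0.008 0.034 0.008 0 0 0.026;1 0.008 0.034 0.008 0 0 0.026", grip_force=60)

```text
time_s: 0.77
tcp_pos: [380.3, -378.3, 317.3]
tcp_rot: [-180.0, 0.0, 37.9]
force: [0.6, -0.8, -0.7]
finger_gap: 85.5
```

Call:
arm_command(motion="1 0.008 0.034 0.008 0 0 0.026;1 0.008 0.034 0.008 0 0 0.026;1 0.008 0.034 0.008 0 0 0.026;1 0.008 0.034 0.008 0 0 0.026;1 0.008 0.034 0.008 0 0 0.026;1 0.008 0.034 0.008 0 0 0.026;1 0.008 0.034 0.008 0 0 0.026;1 0.008 0.034 0.008 0 0 0.026")

```text
time_s: 1.43
tcp_pos: [444.1, -106.5, 381.5]
tcp_rot: [-180.0, 0.0, 49.8]
force: [0.4, -0.1, 0.3]
finger_gap: 85.4
```

Call:
arm_command(motion="1 0.008 0.034 0.008 0 0 0.026;1 0.008 0.034 0.008 0 0 0.026;1 0.008 0.034 0.008 0 0 0.026;1 0.008 0.034 0.008 0 0 0.026;1 0 0 0 0 0 0;1 0 0 0 0 0 0")

```text
time_s: 1.93
tcp_pos: [476.7, 30.1, 413.6]
tcp_rot: [180.0, -0.0, 56.0]
force: [-0.3, -0.8, -1.3]
finger_gap: 85.5
```

Run:
```python
from workcell import r
import cv2,numpy as np
from h import *
f=r.grab_frame("wrist");np.savez("w1.npz",**f);cv2.imwrite("pics/w1.png",f["img"])
s=r.state();print(s["tcp_pos"],s["tcp_rot"],s["qpos"],s["force"])
for z in(190,276,297):print(z,proj(f,[483,42.5,z]))
g=r.grab_frame("scene");np.savez("s1.npz",**g);cv2.imwrite("pics/s1.png",g["img"])
```

```text
[476.20333705  27.95932192 412.96961948] [-1.79980674e+02  5.59507784e-02  5.57680947e+01] [ 11.117292     6.79477587 -22.07620931 111.03006433   2.89604156
  62.75227798 -46.37972846] [ 0.38301935  0.25278292 -0.73194998]
190 [255.36668525 160.2426618 ]
276 [254.80244984 175.51516849]
297 [254.60622589 180.8264828 ]
```

View pics/w1.png

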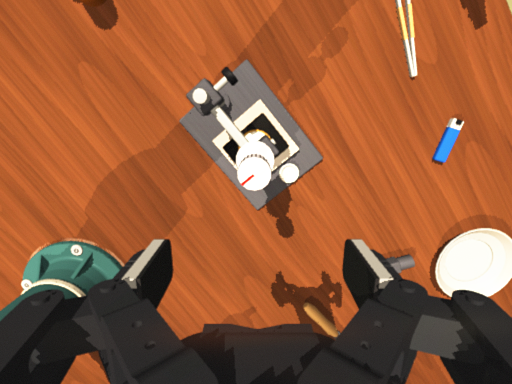

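The wrist view shows the knob's top at about (254,174), with the red stripe pointing lower-left, and the flange behind it at about (256,157). That is close to the predicted positions. I'll enlarge it to fix the axis and height.

Run:
```python
import cv2,numpy as np
a=cv2.imread("pics/w1.png")[130:200,220:290];b=cv2.imread("pics/s1.png")[130:180,265:315]
cv2.imwrite("pics/c2.png",np.hstack([cv2.resize(a,(420,420),interpolation=3),cv2.resize(b,(350,350),interpolation=3)[:420] if 0 else cv2.copyMakeBorder(cv2.resize(b,(350,350),interpolation=3),0,70,0,0,0)]))
```

```text
(no output)
```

View pics/c2.png

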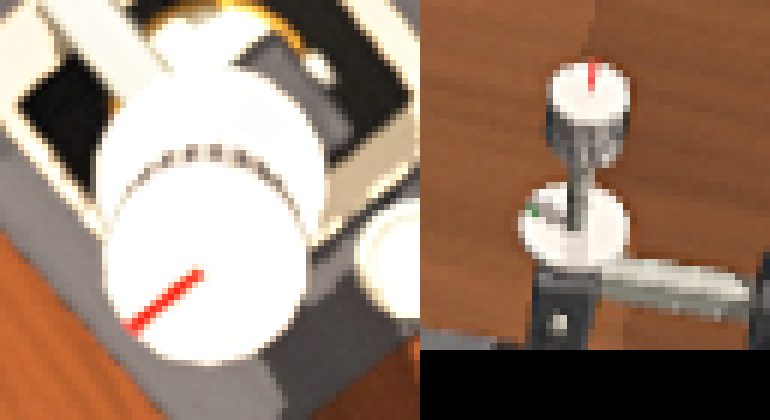

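Run:
```python
from h import *
from scipy.optimize import least_squares
w=dict(np.load("w1.npz"));s=dict(np.load("s1.npz"))
def fun(p):
    x,y,z=p
    return np.concatenate([proj(w,[x,y,z])-[254.3,173.6],proj(w,[x,y,190])-[255.2,159.8],(proj(s,[x,y,z])-[289.1,143.3])*2,(proj(s,[x,y,190])-[287,162.3])*2])
o=least_squares(fun,[483,42,280]);print(o.x,o.fun.round(2))
print(atz(w,254.3,173.6,o.x[2]),atz(w,255.2,159.8,190),w["mtx"][0,0])
W=w["world_to_cam"];c=-W[:3,:3].T@W[:3,3];print(c,"z by radius",c[2]-w["mtx"][0,0]*16/17.2,c[2]-w["mtx"][0,0]*23/19)
```

```text
[483.16440714  43.37562475 268.7101358 ] [ 0.19 -0.6  -0.13 -0.23 -0.43 -0.31 -0.19 -1.01]
[482.69904727  42.99917551 268.7101358 ] [483.13335146  43.05539276 190.        ] 287.6266368341843
[516.09986608  87.85220318 533.35026376] z by radius 265.7906015885234 185.1706507500556
```

Call:
arm_command(motion="1 0.0065 0.0153 0 0 0 0;1 0 0 -0.03 0 0 0;1 0 0 -0.03 0 0 0;1 0 0 -0.03 0 0 0;1 0 0 -0.03 0 0 0;1 0 0 -0.02 0 0 0;1 0 0 -0.013 0 0 0;1 0 0 0 0 0 0")

```text
time_s: 2.7
tcp_pos: [480.3, 40.3, 257.0]
tcp_rot: [-179.7, 0.3, 55.5]
force: [0.8, 0.6, 1.0]
finger_gap: 85.3
```

Run:
```python
from workcell import r
import cv2,numpy as np
f=r.grab_frame("wrist");g=r.grab_frame("scene")
cv2.imwrite("pics/g1.png",np.hstack([cv2.resize(f["img"],(480,360)),cv2.resize(g["img"][110:200,250:330],(320,360),interpolation=3)]))
s=r.state();print(s["tcp_pos"],s["tcp_rot"],s["force"],s["ft_torque"])
```

```text
[482.62702764  41.47854093 259.91489287] [-1.79944861e+02  8.93351870e-02  5.55337467e+01] [0.36659246 0.82790494 1.45144818] [-0.08363178 -0.00521038 -0.01148275]
```

View pics/g1.png

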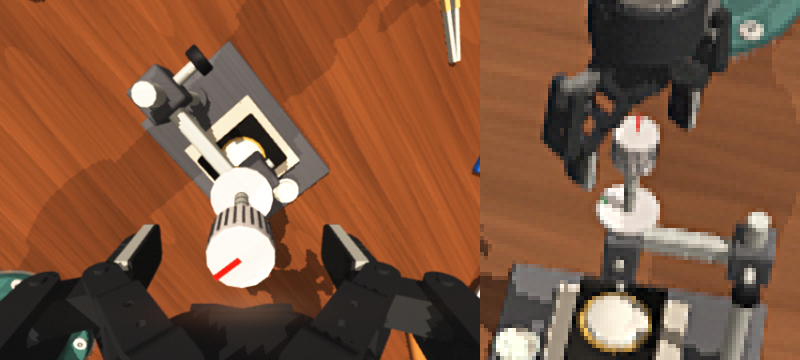

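The knob sits centred between the open fingers, at about (240,250) in the wrist view. Closing now.

Call:
arm_command(motion="1 0 0 0 0 0 0;1 0 0 0 0 0 0;1 0 0 0 0 0 0;1 0 0 0 0 0 0")

```text
time_s: 3.13
tcp_pos: [483.5, 43.0, 261.2]
tcp_rot: [179.9, -0.1, 55.7]
force: [0.3, 0.9, -0.7]
finger_gap: 85.4
```

Call:
arm_command(motion="-1 0 0 0 0 0 0;-1 0 0 0 0 0 0;-1 0 0 0 0 0 0;-1 0 0 0 0 0 0;-1 0 0 0 0 0 0;-1 0 0 0 0 0 0;-1 0 0 0 0 0 0;-1 0 0 0 0 0 0", grip_force=60)

```text
time_s: 3.8
tcp_pos: [482.1, 43.7, 260.0]
tcp_rot: [-179.9, 0.0, 55.7]
force: [-3.5, 2.6, -0.4]
finger_gap: 30.5
```

Call:
arm_command(motion="-1 0 0 0 0 0 0;-1 0 0 0 0 0 0;-1 0 0 0 0 0 0;-1 0 0 0 0 0 0")

```text
time_s: 4.13
tcp_pos: [482.1, 43.7, 260.0]
tcp_rot: [-179.9, 0.0, 55.7]
force: [-4.2, 3.0, -0.1]
finger_gap: 30.2
```

Call:
arm_command(motion="-1 -0.001 0.0007 0 0 0 0;-1 0 0 0 0 0 0.1;-1 0 0 0 0 0 0.1;-1 0 0 0 0 0 0.1;-1 0 0 0 0 0 0.1;-1 0 0 0 0 0 0.1;-1 0 0 0 0 0 0.1")

```text
time_s: 4.72
tcp_pos: [481.5, 43.8, 260.0]
tcp_rot: [-179.9, -0.0, 90.3]
force: [-3.6, 1.9, -1.0]
finger_gap: 30.6
```

Call:
arm_command(motion="-1 0 0 0 0 0 0.1;-1 0 0 0 0 0 0.1;-1 0 0 0 0 0 0.1;-1 0 0 0 0 0 0.1;-1 0 0 0 0 0 0.1;-1 0 0 0 0 0 0.1;-1 0 0 0 0 0 0;-1 0 0 0 0 0 0")

```text
time_s: 5.38
tcp_pos: [481.0, 43.6, 259.9]
tcp_rot: [-179.9, -0.1, 124.4]
force: [-3.6, 3.2, 0.4]
finger_gap: 30.5
```

Run:
```python
from workcell import r
import cv2,numpy as np
f=r.grab_frame("wrist");g=r.grab_frame("scene")
cv2.imwrite("pics/g2.png",np.hstack([cv2.resize(f["img"][180:380,150:350],(400,400),interpolation=3),cv2.resize(g["img"][120:200,250:330],(400,400),interpolation=3)]))
s=r.state();print(s["tcp_pos"],s["tcp_rot"],s["force"],s["ft_torque"],s["qpos"][6])
```

```text
[480.97151471  43.62485857 259.89147603] [-1.79892027e+02 -6.44022747e-02  1.24411612e+02] [-4.96338994  2.6643967   0.33951095] [0.48980056 0.83890216 0.05394161] 5.688946140960193
```

View pics/g2.png

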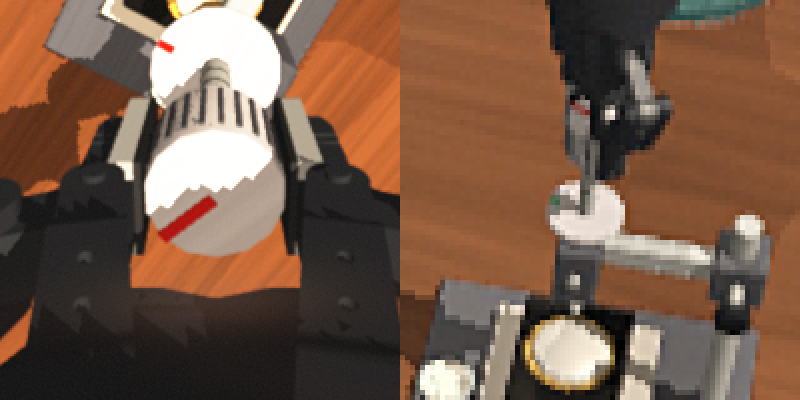

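The stripe has kept its direction relative to the jaws, so the knob turned with the gripper, about 1.2 rad. Now sliding down.

Call:
arm_command(motion="-1 -0.001 0 0 0 0 0;-1 0 0 0 0 0 0;-1 0 0 -0.003 0 0 0;-1 0 0 -0.003 0 0 0;-1 0 0 -0.003 0 0 0;-1 0 0 -0.003 0 0 0;-1 0 0 -0.003 0 0 0")

```text
time_s: 6.07
tcp_pos: [480.9, 43.7, 245.0]
tcp_rot: [-180.0, 0.0, 124.4]
force: [-3.9, 3.6, 1.1]
finger_gap: 30.5
```

Call:
arm_command(motion="-1 0 0 -0.001 0 0 0;-1 0 0 -0.001 0 0 0;-1 0 0 -0.001 0 0 0;-1 0 0 -0.001 0 0 0;-1 0 0 0 0 0 0;-1 0 0 0 0 0 0")

```text
time_s: 6.57
tcp_pos: [480.9, 43.6, 241.1]
tcp_rot: [-180.0, -0.0, 124.4]
force: [-3.1, 2.3, -2.2]
finger_gap: 30.3
```

Run:
```python
from workcell import r
import cv2,numpy as np
g=r.grab_frame("scene")
cv2.imwrite("pics/g3.png",cv2.resize(g["img"][140:220,250:330],(640,640),interpolation=3)[:600])
s=r.state();print(s["tcp_pos"],s["tcp_rot"],s["force"],s["ft_torque"])
```

```text
[480.92916952  43.67570917 241.08270966] [-1.79992072e+02 -8.85307049e-03  1.24438220e+02] [-2.14089311  2.42305585 -2.43989083] [ 0.34273911  0.59204869 -0.0182529 ]
```

View pics/g3.png

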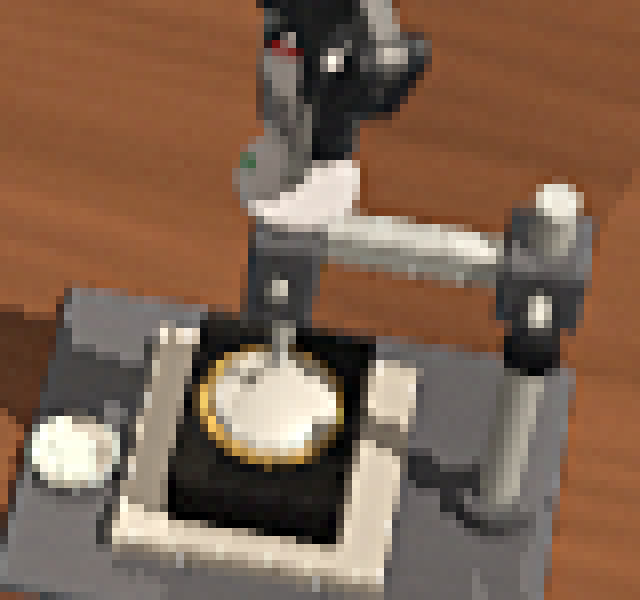

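The tip shows below the sleeve, with a gap still left to the dome. Continuing in small steps.

Call:
arm_command(motion="-1 0 0 -0.0005 0 0 0;-1 0 0 -0.0005 0 0 0;-1 0 0 -0.0005 0 0 0;-1 0 0 -0.0005 0 0 0")

```text
time_s: 6.95
tcp_pos: [481.0, 43.6, 239.3]
tcp_rot: [-180.0, 0.0, 124.4]
force: [-4.0, 1.8, 1.2]
finger_gap: 30.5
```

Call:
arm_command(motion="-1 0 0 -0.0005 0 0 0;-1 0 0 -0.0005 0 0 0;-1 0 0 -0.0005 0 0 0")

```text
time_s: 7.2
tcp_pos: [480.9, 43.7, 237.7]
tcp_rot: [-180.0, 0.0, 124.4]
force: [-3.3, 0.6, 0.8]
finger_gap: 30.4
```

Call:
arm_command(motion="-1 0 0 -0.0005 0 0 0;-1 0 0 -0.0005 0 0 0")

```text
time_s: 7.37
tcp_pos: [480.9, 43.7, 236.7]
tcp_rot: [-180.0, 0.0, 124.4]
force: [-3.3, 1.2, -0.3]
finger_gap: 30.5
```

Call:
arm_command(motion="-1 0 0 -0.0004 0 0 0;-1 0 0 -0.0004 0 0 0")

```text
time_s: 7.53
tcp_pos: [480.9, 43.7, 235.9]
tcp_rot: [-180.0, 0.0, 124.4]
force: [-4.1, 1.2, 1.1]
finger_gap: 30.6
```

Call:
arm_command(motion="-1 0 0 -0.0004 0 0 0;-1 0 0 -0.0004 0 0 0")

```text
time_s: 7.7
tcp_pos: [481.0, 43.7, 235.1]
tcp_rot: [-180.0, 0.0, 124.4]
force: [-4.6, 1.6, 1.3]
finger_gap: 30.3
```

Call:
arm_command(motion="-1 0 0 -0.0004 0 0 0;-1 0 0 -0.0004 0 0 0")

```text
time_s: 7.87
tcp_pos: [480.9, 43.7, 234.3]
tcp_rot: [-180.0, -0.0, 124.4]
force: [-4.3, 0.4, 1.0]
finger_gap: 30.6
```

Call:
arm_command(motion="-1 0 0 -0.0004 0 0 0;-1 0 0 -0.0004 0 0 0")

```text
time_s: 8.03
tcp_pos: [480.9, 43.7, 233.5]
tcp_rot: [-180.0, 0.0, 124.4]
force: [-4.9, 1.3, 1.1]
finger_gap: 30.5
```

Call:
arm_command(motion="-1 0 0 -0.0004 0 0 0;-1 0 0 -0.0004 0 0 0")

```text
time_s: 8.2
tcp_pos: [480.9, 43.7, 232.7]
tcp_rot: [-180.0, -0.0, 124.4]
force: [-3.6, 1.7, 1.0]
finger_gap: 30.7
```

Call:
arm_command(motion="-1 0 0 -0.0004 0 0 0;-1 0 0 -0.0004 0 0 0")

```text
time_s: 8.37
tcp_pos: [480.9, 43.7, 231.9]
tcp_rot: [-180.0, 0.0, 124.4]
force: [-4.6, 0.6, 1.2]
finger_gap: 30.6
```

Call:
arm_command(motion="-1 0 0 -0.0004 0 0 0;-1 0 0 -0.0004 0 0 0")

```text
time_s: 8.53
tcp_pos: [480.9, 43.7, 231.1]
tcp_rot: [-180.0, 0.0, 124.4]
force: [-3.8, 0.7, 1.2]
finger_gap: 30.5
```

Call:
arm_command(motion="-1 0 0 -0.0004 0 0 0;-1 0 0 -0.0004 0 0 0")

```text
time_s: 8.7
tcp_pos: [480.9, 43.7, 230.3]
tcp_rot: [-180.0, -0.0, 124.4]
force: [-4.5, 1.1, 0.7]
finger_gap: 30.6
```

Call:
arm_command(motion="-1 0 0 -0.0004 0 0 0;-1 0 0 -0.0004 0 0 0")

```text
time_s: 8.87
tcp_pos: [481.0, 43.7, 229.5]
tcp_rot: [-180.0, 0.0, 124.4]
force: [-4.3, 1.0, 0.7]
finger_gap: 30.6
```

Call:
arm_command(motion="-1 0 0 -0.0004 0 0 0;-1 0 0 -0.0004 0 0 0")

```text
time_s: 9.03
tcp_pos: [481.0, 43.7, 228.8]
tcp_rot: [-180.0, 0.0, 124.4]
force: [-5.6, 0.5, 2.4]
finger_gap: 30.8
```

Run:
```python
from workcell import r
import cv2,numpy as np
g=r.grab_frame("scene")
cv2.imwrite("pics/g4.png",cv2.resize(g["img"][165:205,265:305],(600,600),interpolation=3))
s=r.state();print(s["tcp_pos"],s["force"])
```

```text
[480.94890829  43.69130083 228.6998881 ] [-3.95871501  0.83812911 -0.1859267 ]
```

View pics/g4.png

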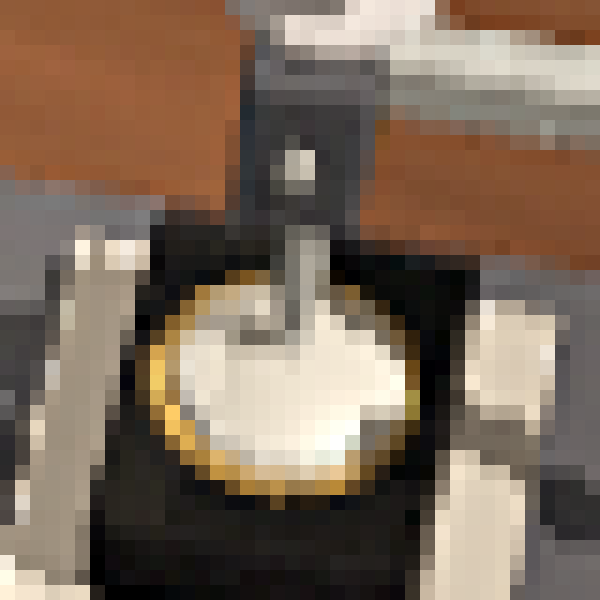

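The tip has reached the dome at about (292,330) in the crop, with its shadow meeting it. Contact should be imminent, so I'm going to finer steps.

Call:
arm_command(motion="-1 0 0 -0.0003 0 0 0;-1 0 0 -0.0003 0 0 0")

```text
time_s: 9.25
tcp_pos: [481.0, 43.7, 228.3]
tcp_rot: [-180.0, 0.0, 124.4]
force: [-6.4, 0.8, 3.1]
finger_gap: 30.4
```

Call:
arm_command(motion="-1 0 0 -0.0003 0 0 0;-1 0 0 -0.0003 0 0 0")

```text
time_s: 9.42
tcp_pos: [481.0, 43.7, 227.9]
tcp_rot: [-180.0, 0.0, 124.4]
force: [-5.2, 0.7, 5.5]
finger_gap: 30.3
```

Call:
arm_command(motion="-1 0 0 0 0 0 0;-1 0 0 0 0 0 0")

```text
time_s: 9.58
tcp_pos: [481.0, 43.7, 227.9]
tcp_rot: [-180.0, 0.0, 124.4]
force: [-5.7, 0.7, 2.8]
finger_gap: 30.4
```

Call:
arm_command(motion="-1 0 0 0 0 0 0")

```text
time_s: 9.67
tcp_pos: [481.0, 43.7, 227.8]
tcp_rot: [-180.0, 0.0, 124.4]
force: [-6.5, -0.4, 3.8]
finger_gap: 30.7
```

Call:
arm_command(motion="-1 0 0 0 0 0 0")

```text
time_s: 9.75
tcp_pos: [481.0, 43.7, 227.9]
tcp_rot: [-180.0, 0.0, 124.4]
force: [-5.8, 0.5, 3.5]
finger_gap: 30.1
```

Call:
arm_command(motion="-1 0 0 0 0 0 0")

```text
time_s: 9.83
tcp_pos: [481.0, 43.7, 227.8]
tcp_rot: [-180.0, 0.0, 124.4]
force: [-5.0, 0.8, 3.4]
finger_gap: 30.3
```

Call:
arm_command(motion="-1 0 0 0 0 0 -0.06;-1 0 0 0 0 0 -0.06;-1 0 0 0 0 0 -0.06;-1 0 0 0 0 0 -0.04;-1 0 0 0 0 0 0;-1 0 0 0 0 0 0")

```text
time_s: 10.33
tcp_pos: [481.2, 43.8, 227.8]
tcp_rot: [180.0, 0.0, 111.9]
force: [-5.1, 1.0, 3.4]
finger_gap: 30.8
```

Call:
arm_command(motion="-1 0 0 0 0 0 0")

```text
time_s: 10.42
tcp_pos: [481.2, 43.8, 227.8]
tcp_rot: [180.0, 0.0, 111.9]
force: [-4.6, 1.2, 3.4]
finger_gap: 30.8
```

Call:
arm_command(motion="-1 0 0 0 0 0 0")

```text
time_s: 10.5
tcp_pos: [481.2, 43.8, 227.8]
tcp_rot: [180.0, 0.0, 111.9]
force: [-4.9, 1.5, 4.7]
finger_gap: 30.9
```

Call:
arm_command(motion="-1 0 0 0 0 0 0")

```text
time_s: 10.58
tcp_pos: [481.2, 43.8, 227.8]
tcp_rot: [180.0, 0.0, 111.9]
force: [-5.4, 1.0, 3.9]
finger_gap: 30.3
```

Call:
arm_command(motion="-1 0 0 0 0 0 -0.08;-1 0 0 0 0 0 -0.08;-1 0 0 0 0 0 -0.08;-1 0 0 0 0 0 -0.08;-1 0 0 0 0 0 -0.08;-1 0 0 0 0 0 -0.08")

```text
time_s: 11.08
tcp_pos: [481.5, 44.0, 227.8]
tcp_rot: [179.9, -0.0, 84.2]
force: [-4.7, -0.4, 3.4]
finger_gap: 30.5
```

Call:
arm_command(motion="-1 0 0 0 0 0 -0.08;-1 0 0 0 0 0 -0.08;-1 0 0 0 0 0 -0.08;-1 0 0 0 0 0 -0.08;-1 0 0 0 0 0 -0.08;-1 0 0 0 0 0 -0.08;-1 0 0 0 0 0 -0.02;-1 0 0 0 0 0 0")

```text
time_s: 11.75
tcp_pos: [481.9, 43.8, 227.8]
tcp_rot: [179.9, -0.1, 55.8]
force: [-1.9, 0.7, 2.2]
finger_gap: 30.2
```

Call:
arm_command(motion="-1 0 0 0 0 0 -0.02;-1 0 0 0 0 0 -0.02;-1 0 0 0 0 0 0;-1 0 0 0 0 0 0")

```text
time_s: 12.08
tcp_pos: [482.0, 43.8, 227.8]
tcp_rot: [179.9, -0.0, 53.7]
force: [1.0, -0.3, 1.3]
finger_gap: 30.4
```

Run:
```python
from workcell import r
s=r.state();print(s["tcp_pos"],s["tcp_rot"],s["force"],s["ft_torque"])
```

```text
[481.97159443  43.77368568 227.80180475] [ 1.79867623e+02 -3.73805719e-02  5.36999415e+01] [ 1.03689769 -0.33708602  1.34323719] [-0.07795814  0.19121735  1.59594707]
```

The knob is against its end stop (1.6 N m measured). Easing off the torque, then letting go.

Call:
arm_command(motion="-1 0 0 0 0 0 0.02;-1 0 0 0 0 0 0.01;-1 0 0 0 0 0 0;-1 0 0 0 0 0 0")

```text
time_s: 12.42
tcp_pos: [481.9, 43.8, 227.8]
tcp_rot: [180.0, -0.1, 55.0]
force: [1.6, -0.4, -0.3]
finger_gap: 29.9
```

Run:
```python
from workcell import r
s=r.state();print(s["tcp_pos"],s["tcp_rot"],s["force"],s["ft_torque"])
```

```text
[481.89019668  43.77608307 227.78670963] [ 1.79953510e+02 -9.91980800e-02  5.49862618e+01] [ 1.57241987 -0.36509468 -0.31997573] [ 0.04337046 -0.10855234  0.40344952]
```

Call:
arm_command(motion="-0.2 0 0 0 0 0 0;0 0 0 0 0 0 0;0.3 0 0 0 0 0 0;0.6 0 0 0 0 0 0;1 0 0 0 0 0 0;1 0 0 0 0 0 0;1 0 0 0 0 0 0;1 0 0 0 0 0 0")

```text
time_s: 13.08
tcp_pos: [481.0, 43.7, 227.6]
tcp_rot: [-180.0, 0.0, 55.1]
force: [-0.1, -0.4, -0.4]
finger_gap: 85.3
```

Call:
arm_command(motion="1 0 0 0 0 0 0;1 0 0 0.02 0 0 0;1 0 0 0.03 0 0 0;1 0 0 0.03 0 0 0;1 0 0 0.03 0 0 0;1 0 0 0.03 0 0 0;1 0 0 0 0 0 0;1 0 0 0 0 0 0")

```text
time_s: 13.75
tcp_pos: [482.0, 44.0, 369.5]
tcp_rot: [179.8, -0.2, 55.1]
force: [-0.4, 0.2, 0.6]
finger_gap: 85.6
```

Run:
```python
from workcell import r
import cv2,numpy as np
from h import *
f=r.grab_frame("wrist");g=r.grab_frame("scene")
for z in(190,236,240):print(proj(f,[482.5,43.3,z]))
cv2.imwrite("pics/g5.png",np.hstack([cv2.resize(f["img"][80:240,160:320],(400,400),interpolation=3),cv2.resize(g["img"][145:215,250:320],(400,400),interpolation=3)]))
s=r.state();print(s["tcp_pos"],s["force"],s["qd"].round(2))
```

```text
[256.91763231 180.4523122 ]
[257.04338184 191.91843603]
[257.05634866 193.10077903]
[480.29490621  43.53206793 366.82798927] [-0.6823898  -0.11320586 -0.30923596] [-0.03  1.05  0.09  1.    0.01 -0.03  0.15]
```

View pics/g5.png

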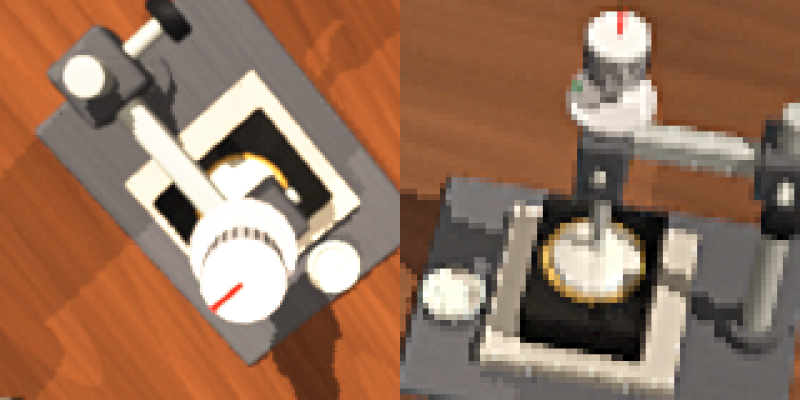

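Call:
arm_command(motion="1 0 0 0 0 0 0;1 0 0 0 0 0 0;1 0 0 0 0 0 0;1 0 0 0 0 0 0")

```text
time_s: 14.18
tcp_pos: [480.7, 43.7, 366.8]
tcp_rot: [-179.9, 0.1, 55.1]
force: [0.2, -0.7, 0.5]
finger_gap: 85.5
```

Run:
```python
from workcell import r
import cv2,numpy as np
a=cv2.imread("pics/s1.png");b=r.grab_frame("scene")["img"]
def c(i):
    h=cv2.cvtColor(i[180:205,265:305],cv2.COLOR_BGR2HSV);m=cv2.inRange(h,(12,90,90),(32,255,255));y,x=np.nonzero(m);return x.mean(),y.mean(),len(x),x.min(),x.max(),y.min(),y.max()
print("brass ring",c(a),c(b))
print(r.state()["force"]);r.job_done()
```

```text
brass ring (np.float64(17.936507936507937), np.float64(10.571428571428571), 63, np.int64(10), np.int64(39), np.int64(0), np.int64(18)) (np.float64(17.0), np.float64(11.763636363636364), 55, np.int64(10), np.int64(36), np.int64(0), np.int64(18))
[0.17101401 0.43832873 0.14813648]
the job is handed in; nothing more can be done
```

The spindle is twisted fully home with its ball tip on the lid, and the job was handed in at about 14 s. I could not measure the press on the lid after letting go.

I freed the spindle by twisting the knob about 1.2 rad anticlockwise, then slid it down about 32 mm until the tip touched the lid. I twisted it clockwise until it hit the end stop (1.6 N m measured), eased off the torque, let go and raised the gripper clear.

- **Lock:** the last picture shows the knob's red stripe back in its starting direction.
- **Press:** I estimate about 5 N, from wrist readings taken before locking. The reading at rest was 3.4–4.7 N with about 0.7 N of noise. The spindle's drag at rest is not known, so the true press could lie anywhere from about 3.4 to 6.6 N.
- **Force during locking:** the upward force on the gripper fell to about zero as I locked the spindle and eased off. I took this to mean the lock was holding the press.
- **Lid and plate:** they look unmoved in the picture. A colour check on the plate's brass ring was inconclusive. Its average position moved by about 1 pixel (2–4 mm), but the spindle now hides part of the ring. The ring's left, top and bottom limits did not change, while its right limit moved 3 pixels.
- **Other items:** I moved nothing else that I know of, but I did not check the rest of the bench at the end.

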